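# Open the long peg box

## Task

Open the longer of the two wooden slide-lid boxes: lift the knob end of its lid over the stop lip, slide the lid out of the grooves towards that end, and lay it flat, knob up, on the chopping board. Leave the short box shut.

Things in the scene. Friction and masses are not known exactly. Their poses are not given: they have to be found in the camera images.
- long_box: Longer wooden box, fixed: 190 (x) x 90 x 70 mm high. Origin: centre of underside; -x end faces the robot. Lid lies on ledges at z 50. Stop lip: end wall at -x, 6 thick, top z 60; sides up to z 57. Roofed grooves only for x > +28 (roof z 64 to 70) hold the lid's far end. Raise the knob 10 to 18 mm, tilting the lid about its far edge, then slide 65 mm or more along -x to clear the grooves.
- long_box_lid: Its loose lid, pale plywood, 0.1 to 0.17 kg: plate 176 (x) x 74 x 6 mm; on top a dark upright wooden grip block (the knob), 32 (x) x 14 (y) x 28 mm tall, centred at x = -58, y = 0, 30 mm from the -x (lip) end. Origin: centre of the plate's underside; axes as the box's. Play 1 mm at the ends, 2 mm at the sides; no latch.
- chopping_board: Brown wooden chopping board, fixed, lying to the right of both boxes: 210 (x) x 300 (y) x 22 mm thick, its long side pointing roughly away from the robot. Origin: centre of its underside.
- short_box_lid: Lid of the other, shorter box (130 mm long, same make, fixed), to be left alone: plate 116 x 74 x 6 mm with the same grip block. Origin: centre of the plate's underside. The short box may stand left or right of the long one.
There are look-alikes about, which are no part of the job. Leave any turquoise look-alike of the long_box_lid alone.

How it is judged:
By the outcome, as a careful person would: the job done as asked, in the order asked, and still so for the second after the job is handed in, with the robot touching nothing.
It also fails if it takes over 46 s, if anything falls off the work surface, if the arm or the gripper's body presses on something with over 40 N, if the wrist force passes 120 N, or if a joint passes its speed limit or range.

## Robot

A 6-joint arm with a two-finger parallel gripper is mounted at the origin on a cart in front of the work surface, level with it; the furniture and walls round the work are solid. World frame = base frame: x ahead of the robot, y to its left, z up, the work surface at z = 0. Lengths are in m, angles in rad, forces in N, time in s.
With the tool pointing down it reaches from about 0.375 to 0.9 m from the base axis. Payload 3.1 kg.
Tool frame: the origin (TCP) lies where the fingers leave the gripper's body, on its centre line; the fingertips stand 70 mm ahead of it and the grasp point (between the pads) lies 51 mm ahead of it; z points along the fingers, y is the line along which they close (so a half turn about z gives the same grasp; the last joint's range is limited). The gripper opens to 87 mm and grips with 3 to 60 N. Pads are 19 mm wide; open, the fingers measure 117 mm over their backs; the gripper's body (75 mm by 190 mm) begins 51 mm behind the grasp point.
Start: joints at [-1.512, 0.527, 1.433, -0, 1.181, -0.178], TCP at [0.147, -0.607, 0.292] pointing down, gripper open.
Joint ranges: [-3.08, 3.08], [-0.75, 2.2], [0.22, 2.44], [-1.43, 4.57], [0, 2.65], [-2.85, 2.85]. Speed limits (rad/s): [2.79, 2.79, 3.14, 3.14, 3.14, 3.14].

## Interface

Orientations are given as a unit quaternion [x, y, z, w].
In Python, from rig import robot gives the robot as it stands.
- The arm moves only by the tool send_rows, never from a script. Its argument "deltas" is text: rows parted by semicolons, each of 7 numbers parted by spaces: the shift along the tool's x, y, z in mm, then the turn, a rotation vector about the tool's x, y, z in degrees, then the opening, from 0 (shut) to 1 (fully open). A call has 1 to 10 rows; each row shifts and turns the commanded pose from where the row before left it, along the tool's axes as they then stand; what a row does not reach is not made up. A row lasts 1/8 s, in which the tool goes at most 62.5 mm and 10.7 degrees, less where a joint would pass 70% of its speed; a pose out of reach is approached as far as the arm can. A call is refused whole if a number of a shift passes 62.5 or a number of a turn 10.7, either way. A call with a gripper value outside its range is refused whole. The fingers move at their own pace and stop on an object; "newtons" is the grip in N (left out, the last holds). Time passes only in rows, so rows that do not move let the fingers close. It gives the time, the measured TCP pose, the force, the opening and the grip force at its end, in the units of the state.
- robot.get_obs(): the state, without advancing time (a new reading comes with each control period).
- robot.camera(name): name is "scene" or "top"; returns a dict with "image" (400x640x3 uint8, red, green, blue), "depth" (400x640 float32, m along the optical axis (not along the pixel's ray), 0 where there is no reading), "fovy" (degrees; the focal length in pixels is half the picture's height over the tangent of half this angle, whatever the lens; pixels are square), "cx", "cy" (the principal point, pixels), "rvec" (rotation vector, rad) and "tvec" (3), from world to camera coordinates, as OpenCV has them. Camera axes: x right, y down, z forward; pixel columns grow to the right and rows downward; lengths in m; the calibration is good to about 2 mm. A picture is of the moment at which its call begins.
- robot.hand_in(): hands the job in; it is judged then, once.
Trained networks look in the newest picture that a camera, given by its name, has taken for a name from the list of things; names that differ only in an ending like _2 or _b are one class to them, and where a whole thing is asked for, a point or a joint stands for the part that bears it (a point fixed in the world has none). Each returns a list of dicts, best first, with "p" (0 to 1); they miss things now and then, are a little off and sometimes report something else, mostly with a low value. They report only what shows in the picture. A call takes as long as a camera call. They do not tell look-alikes from the thing itself.
- robot.find_in(camera, thing): "box" ([left, top, right, bottom] in pixels, round what is visible of it).
- robot.cut_out(camera, thing): "region" (400x640 bool, what is visible of it) and "box" ([left, top, right, bottom] in pixels, round what is visible of it).
The state is a dict: "time": time; "q": joint angles; "joint_velocities": joint speeds; "joint_torque": joint torques, N m; "position": TCP position; "tool_rot": TCP orientation; "ft_force": force on the tool from outside, world axes, zero at the start; "moment": the same for the moment, N m; "grip_width": finger opening in m; "grip_force": force on a finger pad.
Only numpy, scipy, OpenCV 4.12 (cv2) and the standard library are available. Lean on these libraries where they do the work, as an engineer would, in place of code of your own. Each camera call takes 0.05 s, during which the arm holds its last target. There are 200 camera calls.

## Working session

There is one attempt and no reset: what is moved stays moved. The work goes in short steps, Python scripts to look and compute and a tool call to move; the robot and the scene stay as the last step left them, time stands still between calls to the robot, and variables do not carry over. Pictures are saved under pics/ and viewed, at most 10 in all, crops included, and the job is handed in when it is done.

Besides the shell and the picture viewer there is one more tool, called after ">>>" by a JSON object that holds its "method" and its "body", one argument or row to a line. send_rows: Moves the arm, as the interface text tells. Its arguments: {"type":"object","properties":{"deltas":{"type":"string"},"newtons":{"type":"number"}},"required":["deltas"]}

```bash
mkdir -p pics; cat > h.py <<'E'
import numpy as np,cv2
from rig import robot
def cam(n):
    c=robot.camera(n); c['R']=cv2.Rodrigues(np.array(c['rvec'],float))[0]; c['f']=200/np.tan(np.radians(c['fovy'])/2); return c
def pts(c,mask=None):
    v,u=np.mgrid[:400,:640]; d=c['depth']
    P=np.stack([(u-c['cx'])/c['f']*d,(v-c['cy'])/c['f']*d,d],-1)
    W=(P-np.array(c['tvec']))@c['R']; W[d==0]=np.nan
    return W if mask is None else W[mask&(d>0)]
E
python3 - <<'E'
from h import *
for n in('top','scene'):
    c=cam(n); cv2.imwrite(f'pics/{n}0.png',c['image'][:,:,::-1])
    for t in('long_box','long_box_lid','short_box_lid','chopping_board'):
        for r in robot.cut_out(n,t)[:3]:
            p=pts(c,r['region'])
            print(n,t,round(r['p'],2),np.round(r['box']),np.round(np.nanmedian(p,0),3),np.round(np.nanpercentile(p,98,axis=0),3))
print(robot.get_obs())
E
```

```text
top long_box 0.88 [195. 130. 246. 217.] [0.541 0.26  0.057] [0.622 0.336 0.073]
top long_box_lid 0.81 [202. 136. 240. 210.] [0.52  0.282 0.056] [0.609 0.318 0.082]
top long_box_lid 0.63 [260. 217. 333. 273.] [0.346 0.095 0.006] [0.406 0.174 0.032]
top short_box_lid 0.79 [299. 136. 332. 187.] [0.55  0.048 0.056] [0.612 0.08  0.082]
top chopping_board 0.6 [363. 112. 449. 230.] [ 0.538 -0.183  0.02 ] [ 0.683 -0.081  0.025]
scene long_box 0.73 [163. 211. 266. 311.] [0.502 0.305 0.053] [0.618 0.338 0.07 ]
scene long_box_lid 0.65 [179. 216. 256. 293.] [0.513 0.284 0.055] [0.607 0.317 0.081]
scene long_box_lid 0.65 [301. 254. 395. 301.] [0.343 0.099 0.005] [0.403 0.178 0.031]
scene short_box_lid 0.94 [274. 172. 331. 212.] [0.54  0.051 0.055] [0.61  0.08  0.082]
scene chopping_board 0.92 [310. 116. 435. 216.] [ 0.533 -0.161  0.019] [ 0.681 -0.078  0.022]
{'time': 0.5, 'q': array([-1.51151449e+00,  5.27525089e-01,  1.43274422e+00,  1.94316410e-05,
        1.18140412e+00, -1.78494395e-01]), 'joint_velocities': array([ 5.44380580e-04, -5.02024602e-04,  2.86521862e-04,  8.48443508e-05,
       -2.99689861e-04,  4.13773699e-04]), 'joint_torque': array([-1.20124896e-03, -4.39605618e+01, -1.76789296e+01,  6.31374470e-02,
        5.15461131e-02, -5.31988269e-05]), 'position': array([ 0.14724738, -0.60736244,  0.29221886]), 'tool_rot': array([ 9.92941565e-01,  1.18604584e-01,  1.13780973e-05, -3.97768416e-05]), 'ft_force': array([0.18234631, 0.42448705, 0.04471819]), 'moment': array([ 0.02274778, -0.02002197, -0.00728106]), 'grip_force': 0.0, 'grip_width': 0.08672556750543627}
```

```bash
python3 - <<'E'
from h import *
a=cv2.imread('pics/top0.png')[90:290,180:460]; cv2.imwrite('pics/topc.png',cv2.resize(a,None,fx=2.8,fy=2.8,interpolation=cv2.INTER_CUBIC))
c=cam('top'); W=pts(c)
def rect(m,n):
    (cx,cy),s,an=cv2.minAreaRect((W[m][:,:2]*1000).astype(np.float32)); print(n,m.sum(),round(cx),round(cy),np.round(s),round(an,1),cv2.boxPoints(((cx,cy),s,an)).round().tolist(),'z',np.median(W[m][:,2]).round(4))
z=W[...,2]
x,y=W[...,0],W[...,1]
reg=lambda t,i=0:robot.cut_out('top',t)[i]['region']
for r in robot.cut_out('top','long_box_lid'): 
    m=r['region']; p=W[m];
    rect(m&(z>np.nanpercentile(p[:,2],98)-.008),'knob?')
    rect(m,'lid')
    print(np.median(c['image'][m],0))
m=cv2.dilate(reg('long_box').astype(np.uint8),np.ones((9,9)))>0
rect(m&(z>.03)&(z<.075),'lbox')
m=reg('chopping_board'); rect(m&(z>.015)&(z<.03),'board')
E
```

```text
knob? 73 319 44 [31. 14.] 61.0 [[305.0, 34.0], [317.0, 27.0], [332.0, 54.0], [320.0, 61.0]] z 0.0324
lid 2061 349 96 [172.  72.] 59.1 [[274.0, 40.0], [336.0, 3.0], [424.0, 151.0], [362.0, 188.0]] z nan
[ 84. 186. 181.]
knob? 83 469 275 [30. 14.] 6.1 [[454.0, 281.0], [455.0, 267.0], [485.0, 270.0], [483.0, 284.0]] z 0.0825Traceback (most recent call last):
  File "<stdin>", line 12, in <module>
  File "<stdin>", line 5, in rect
ValueError: cannot convert float NaN to integer
```

View pics/topc.png

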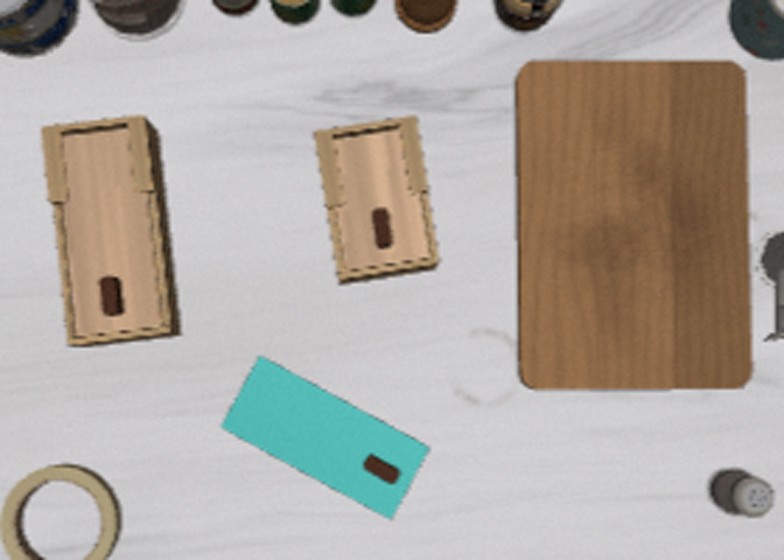

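View pics/scene0.png

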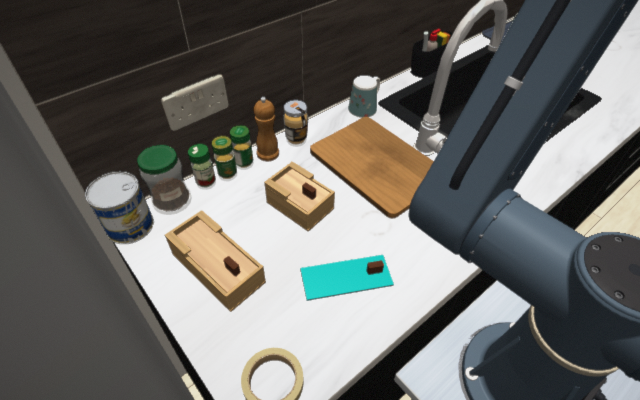

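The long box is the left one (knob near crop px 112,296) with the short box to its right. The board is on the right, with the faucet just beyond its right edge. The turquoise lid lies loose in front. Next I'll get the exact poses and the clearances.

```bash
python3 - <<'E'
from h import *
c=cam('top'); W=pts(c); W=np.nan_to_num(W,nan=-9); z=W[...,2];x=W[...,0];y=W[...,1]
def rect(m,n):
    (cx,cy),s,an=cv2.minAreaRect((W[m][:,:2]*1000).astype(np.float32)); print(n,m.sum(),round(cx),round(cy),np.round(s),round(an,1),'z',np.median(W[m][:,2]).round(4))
near=(abs(x-.54)<.13)&(abs(y-.28)<.085)
rect(near&(z>.045)&(z<.076),'box top'); rect(near&(z>.062)&(z<.076),'roofs+'); rect(near&(z>.078),'knob')
m=robot.cut_out('top','chopping_board')[0]['region']; rect(m&(z>.015)&(z<.03),'board')
img=cv2.resize(c['image'][:,:,::-1],None,fx=1.25,fy=1.25); cv2.imwrite('pics/topfull.png',img)
# tall stuff map, 5cm cells, both cameras
s=cam('scene'); Ws=np.nan_to_num(pts(s),nan=-9)
A=np.vstack([W.reshape(-1,3),Ws.reshape(-1,3)])
print('cols y', [round(.5-.05*j,2) for j in range(22)])
for i in range(17,1,-1):
    r=[]
    for j in range(22):
        k=(abs(A[:,0]-.05*i)<.025)&(abs(A[:,1]-(.5-.05*j))<.025); r.append('%4d'%(A[k,2].max()*1000) if k.any() else '   .')
    print('%.2f'%(.05*i),''.join(r))
o=robot.get_obs(); print(o['time'])
from scipy.spatial.transform import Rotation as R
print(R.from_quat(o['tool_rot']).as_matrix().round(3))
E
```

```text
box top 2932 527 283 [190.  91.] 7.2 z 0.0565
roofs+ 493 527 283 [189.  91.] 7.7 z 0.0695
knob 79 469 275 [29. 15.] 0.4 z 0.0826
board 9509 540 -184 [297. 211.] 0.2 z 0.0205
cols y [0.5, 0.45, 0.4, 0.35, 0.3, 0.25, 0.2, 0.15, 0.1, 0.05, 0.0, -0.05, -0.1, -0.15, -0.2, -0.25, -0.3, -0.35, -0.4, -0.45, -0.5, -0.55]
0.85    .   .   .   .   .   .   .   .   .   .   .   .   .   .   .   .   .   .   .   .   .   .
0.80  324 394 471 467 454 441 428 415 401 388 375 361 355 356 361 354 354 354 354 355 354 354
0.75    . 481 119 120 142 143 110 110 110 146 171 112 113   6   6   5  96  95  78  11  12  96
0.70    . 563 120 122 139 141   7 105 106   5 144 111 113  25  27  24  97  94  12  13  12  12
0.65    . 564   5   6   5  70   5   6   6   5  71   4  27  25  25  26  24  12  13   .-179-179
0.60    . 560   7  73  74  75   5   5  74  72  73   6  26  24  26  27  26  11  15   .-178-179
0.55    . 557   5  73  73  72   5   5  74  86  72   6  26  25  25  25 109 317 352 354 346 320
0.50    . 555   6  59  85  85   6   4  61  86  64   7  27  26  24  25 282 338 357 358 350 320
0.45    . 552   4   5  86  86   6   4   4   6   5   5  26  25  26 115 114  69  13   .-179-180
0.40    . 547   5   6  55   5   6  11  10   5   5   6  26  26  25  27  26  12  14   .-176-176
0.35    . 545   6   6   6   7  10  12  11  34  11   4   5   7   5   6   5  11  12  14  12  12
0.30    . 574  26  28  30   5   4   7  11  37   9   5   5 664 745 719  91  10  10  13  10  11
0.25    . 622  29  28  31   5   5   5 290 377 482 572 653 708 751   5   5   5   5   4   7   6
0.20    . 669   4  26  29   6   5   5 279 406 488 571 648 548 532   5   5   4   4   5   6   5
0.15  623 677   .   .   .   .   .   5   5 366 441 472 439   3   .   .   .   .   .   .   . 294
0.10   64  60   .   .   .   .   .   4   6 328 332 321   2   2   .   .   .   .   .   .   .   .
0.75
[[ 0.972  0.236 -0.   ]
 [ 0.236 -0.972 -0.   ]
 [-0.     0.    -1.   ]]
```

View pics/topfull.png

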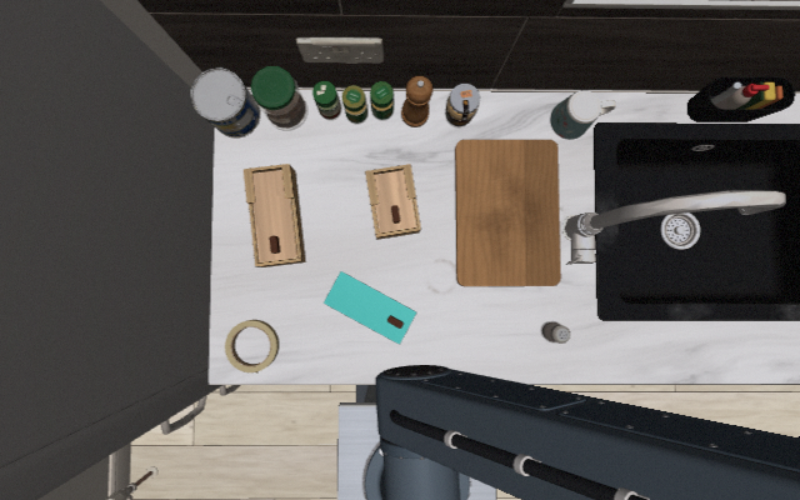

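The knob is at about (469, 275), the box yaw is about 7.6°, and a tall cabinet stands at y ≈ 0.43. The board centre is (540, -184) mm and its top is at z 22. The faucet is at y < -0.3, so I'll go round it on the robot side.

>>> {"method": "send_rows", "body": {
  "deltas": "0 0 0 0 0 6 0.5; 33 -47 0 0 0 0 0.5; 33 -47 0 0 0 0 0.5; 33 -47 0 0 0 0 0.5; 33 -47 0 0 0 0 0.5; 33 -47 0 0 0 0 0.5; 33 -47 0 0 0 0 0.5; 33 -47 0 0 0 0 0.5"
}}

```text
time: 1.75
position: [0.3333, -0.2492, 0.2926]
tool_rot: [0.998, 0.066, 0.0, 0.0]
ft_force: [1.2, -0.4, 0.7]
grip_width: 0.0437
grip_force: 0.0
```

>>> {"method": "send_rows", "body": {
  "deltas": "23 -47 0 0 0 0 0.5; 23 -47 0 0 0 0 0.5; 23 -47 0 0 0 0 0.5; 23 -47 0 0 0 0 0.5; 23 -47 0 0 0 0 0.5; 23 -47 0 0 0 0 0.5; 0 0 0 0 0 0 0.5"
}}

```text
time: 2.62
position: [0.4325, 0.0501, 0.2925]
tool_rot: [0.998, 0.07, 0.001, -0.0]
ft_force: [-0.9, -0.6, -0.2]
grip_width: 0.0432
grip_force: 0.0
```

>>> {"method": "send_rows", "body": {
  "deltas": "16.5 -54.5 10 0 0 0 0.5; 16.5 -54.5 20 0 0 0 0.5; 16.5 -54.5 20 0 0 0 0.5; 16.5 -54.5 20 0 0 0 0.5; 0 0 10 0 0 0 0.5; 0 0 0 0 0 0 0.5"
}}

```text
time: 3.38
position: [0.4678, 0.2707, 0.2113]
tool_rot: [0.998, 0.066, -0.002, 0.001]
ft_force: [0.0, 0.1, 0.2]
grip_width: 0.0436
grip_force: 0.0
```

```bash
python3 - <<'E'
from h import *
from scipy.spatial.transform import Rotation as R
o=robot.get_obs(); print(o['position'],R.from_quat(o['tool_rot']).as_matrix().round(4),o['q'].round(2))
c=cam('scene'); W=pts(c)
a=c['image'][170:330,130:330,::-1]; cv2.imwrite('pics/pre.png',cv2.resize(a,None,fx=3.5,fy=3.5,interpolation=cv2.INTER_CUBIC))
E
```

```text
[0.46775825 0.27069224 0.21134354] [[ 0.9912  0.1325 -0.0029]
 [ 0.1325 -0.9912 -0.0016]
 [-0.0031  0.0012 -1.    ]] [ 0.32  0.53  1.72 -0.    0.89  1.76]
```

View pics/pre.png

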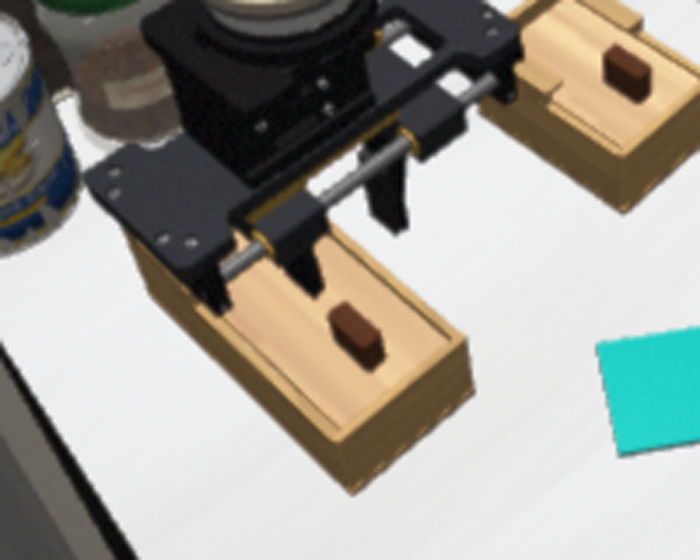

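The fingers are open above the lid and straddle the knob (knob at crop px 355,335). I'll descend.

>>> {"method": "send_rows", "body": {
  "deltas": "0 0 20 0 0 0 0.5; 0 0 20 0 0 0 0.5; 0 0 15 0 0 0 0.5; 0 0 0 0 0 0 0.5; 0 0 0 0 0 0 0.5"
}}

```text
time: 4.05
position: [0.4689, 0.2717, 0.1579]
tool_rot: [0.998, 0.066, 0.001, -0.0]
ft_force: [-0.2, -0.7, 1.0]
grip_width: 0.0436
grip_force: 0.0
```

>>> {"method": "send_rows", "body": {
  "deltas": "1 -3.5 10 0 0 0 0.5; 0 0 10 0 0 0 0.5; 0 0 5 0 0 0 0.5; 0 0 0 0 0 0 0.5; 0 0 0 0 0 0 0; 0 0 0 0 0 0 0; 0 0 0 0 0 0 0; 0 0 0 0 0 0 0; 0 0 0 0 0 0 0",
  "newtons": 35
}}

```text
time: 5.18
position: [0.469, 0.2756, 0.1325]
tool_rot: [0.998, 0.066, 0.0, -0.0]
ft_force: [-0.1, -1.1, 1.6]
grip_width: 0.0136
grip_force: 35.0
```

```bash
python3 - <<'E'
from h import *
from scipy.spatial.transform import Rotation as R
o=robot.get_obs(); print(o)
E
```

```text
{'time': 5.175, 'q': array([3.25803685e-01, 6.60935029e-01, 1.76321789e+00, 7.30047745e-05,
       7.17084594e-01, 1.76363758e+00]), 'joint_velocities': array([-0.00109351,  0.00086181, -0.00093   ,  0.00038924,  0.00039998,
       -0.00187339]), 'joint_torque': array([ 6.88899192e-02, -4.10751271e+01, -9.51079309e+00, -1.67444599e-02,
       -1.23806102e-01, -4.89545299e-02]), 'position': array([0.4690348 , 0.27563556, 0.13245763]), 'tool_rot': array([ 9.97792749e-01,  6.64048057e-02,  1.65481708e-04, -6.87255721e-05]), 'ft_force': array([-0.14504663, -1.09694563,  1.64030478]), 'moment': array([-0.05897772, -0.01127509, -0.04881737]), 'grip_force': 34.996731877326965, 'grip_width': 0.013601084085814601}
```

The grasp is good (13.6 mm wide). Now I'll tilt about the far edge by 6° in total.

>>> {"method": "send_rows", "body": {
  "deltas": "1.3 0 -2.5 0 -1 0 0; 1.3 0 -2.5 0 -1 0 0; 1.3 0 -2.5 0 -1 0 0; 1.3 0 -2.5 0 -1 0 0; 1.3 0 -2.5 0 -1 0 0; 1.3 0 -2.5 0 -1 0 0; 0 0 0 0 0 0 0; 0 0 0 0 0 0 0"
}}

```text
time: 6.18
position: [0.4775, 0.2768, 0.1469]
tool_rot: [0.996, 0.066, -0.052, 0.003]
ft_force: [-0.0, 0.2, -0.6]
grip_width: 0.0137
grip_force: 35.0
```

```bash
cat > look.py <<'E'
import sys
from h import *
c=cam('scene'); n,a,b,l,r=sys.argv[1],*map(int,sys.argv[2:6])
cv2.imwrite(f'pics/{n}.png',cv2.resize(c['image'][a:b,l:r,::-1],None,fx=3,fy=3,interpolation=cv2.INTER_CUBIC))
E
python3 look.py tilt 190 340 130 330
```

```text
(no output)
```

View pics/tilt.png

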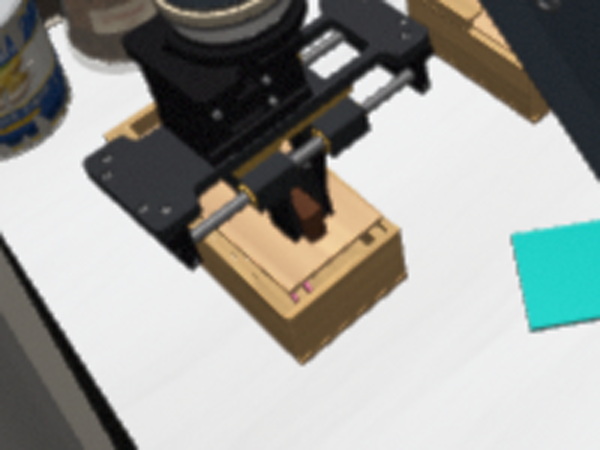

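The lid's knob end is above the lip (gap visible at crop px 300,290) and the forces are tiny. I'll slide it out.

>>> {"method": "send_rows", "body": {
  "deltas": "-10 0 0.8 0 0 0 0; -10 0 0.6 0 0 0 0; -10 0 0.6 0 0 0 0; -10 0 0.5 0 0 0 0; -10 0 0.5 0 0 0 0; -10 0 0.5 0 0 0 0; -10 0 0.5 0 0 0 0; -10 0 0.5 0 0 0 0; -10 0 0.5 0 0 0 0; 0 0 0 0 0 0 0"
}}

```text
time: 7.48
position: [0.3869, 0.2646, 0.1514]
tool_rot: [0.996, 0.067, -0.053, 0.004]
ft_force: [0.4, -0.2, -0.3]
grip_width: 0.0136
grip_force: 35.0
```

>>> {"method": "send_rows", "body": {
  "deltas": "-1 0 -10 0 0 0 0; -2 0 -20 0 0 0 0; -2 0 -25 0 2 0 0; -2 0 -25 0 2 0 0; 0 0 -25 0 2 0 0; 0 0 0 0 0 0 0; 0 0 0 0 0 0 0"
}}

```text
time: 8.35
position: [0.3893, 0.2648, 0.2563]
tool_rot: [0.998, 0.066, -0.0, 0.0]
ft_force: [0.2, -0.1, -2.4]
grip_width: 0.014
grip_force: 35.0
```

```bash
python3 look.py lifted 150 340 130 380; python3 -c "
from h import *
from scipy.spatial.transform import Rotation as R
print(R.from_quat(robot.get_obs()['tool_rot']).as_matrix().round(4))"
```

```text
[[ 9.912e-01  1.324e-01 -1.800e-03]
 [ 1.324e-01 -9.912e-01 -6.000e-04]
 [-1.900e-03  3.000e-04 -1.000e+00]]
```

View pics/lifted.png

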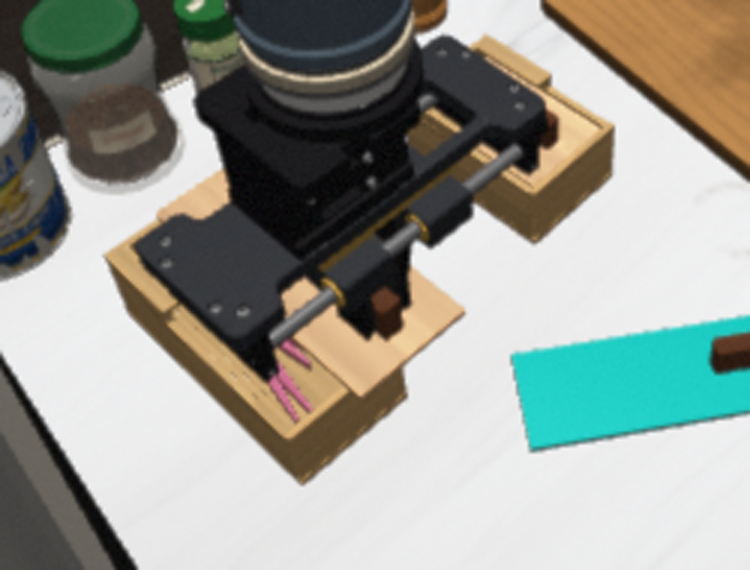

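The lid is level in the grip, clear of the box, and the box is open. I'll carry it to the board over the short box.

>>> {"method": "send_rows", "body": {
  "deltas": "2 25 0 0 0 0 0; 4 45 0 0 0 0 0; 4 50 0 0 0 0 0; 4 50 0 0 0 0 0; 4 50 0 0 0 0 0; 4 50 0 0 0 0 0; 4 50 0 0 0 0 0; 4 50 0 0 0 0 0; 4 40 0 0 0 0 0; 2 22 0 0 0 0 0"
}}

```text
time: 9.65
position: [0.4826, -0.1605, 0.2554]
tool_rot: [0.998, 0.065, -0.001, -0.001]
ft_force: [0.2, 1.1, -1.6]
grip_width: 0.0135
grip_force: 35.0
```

>>> {"method": "send_rows", "body": {
  "deltas": "0 0 30 0 0 0 0; 0 0 40 0 0 0 0; 0 0 30 0 0 0 0; 0 0 20 0 0 0 0; 0 0 10 0 0 0 0; 0 0 5 0 0 0 0; 0 0 0 0 0 0 0; 0 0 0 0 0 0 0"
}}

```text
time: 10.65
position: [0.4829, -0.1586, 0.1223]
tool_rot: [0.998, 0.067, 0.001, 0.0]
ft_force: [-0.6, 0.9, -1.8]
grip_width: 0.0138
grip_force: 35.0
```

```bash
python3 look.py board 80 260 270 470; python3 -c "
from h import *
from scipy.spatial.transform import Rotation as R
print(robot.get_obs()['position'],R.from_quat(robot.get_obs()['tool_rot']).as_matrix().round(4))"
```

```text
[ 0.4828443  -0.15863068  0.1223219 ] [[ 9.912e-01  1.327e-01  1.300e-03]
 [ 1.327e-01 -9.912e-01 -8.000e-04]
 [ 1.200e-03  9.000e-04 -1.000e+00]]
```

View pics/board.png

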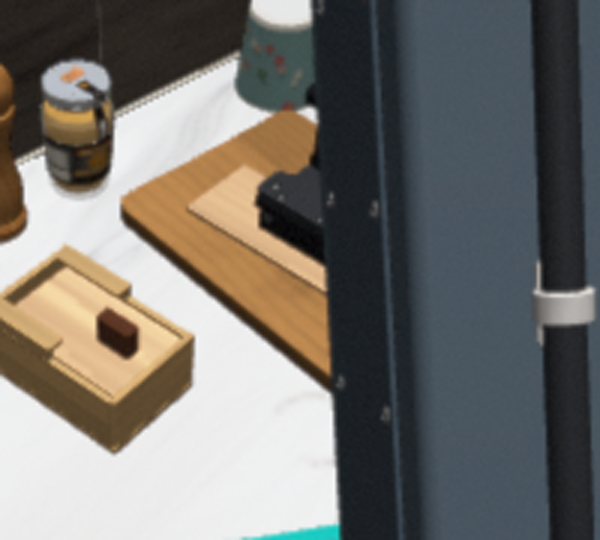

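The lid hovers above the board, well inside its edges (about 18 mm to go). I'll lower it gently.

>>> {"method": "send_rows", "body": {
  "deltas": "0 0 6 0 0 0 0; 0 0 5 0 0 0 0; 0 0 3 0 0 0 0; 0 0 2 0 0 0 0; 0 0 1 0 0 0 0; 0 0 0 0 0 0 0; 0 0 0 0 0 0 0"
}}

```text
time: 11.58
position: [0.4825, -0.1585, 0.1047]
tool_rot: [0.998, 0.066, 0.0, 0.0]
ft_force: [-0.7, 0.1, -1.6]
grip_width: 0.0139
grip_force: 35.0
```

>>> {"method": "send_rows", "body": {
  "deltas": "0 0 1 0 0 0 0; 0 0 0 0 0 0 0; 0 0 0 0 0 0 0"
}}

```text
time: 11.95
position: [0.4825, -0.1585, 0.1046]
tool_rot: [0.998, 0.067, 0.0, 0.0]
ft_force: [-2.0, 0.8, 7.3]
grip_width: 0.014
grip_force: 35.0
```

Contact with the board (force is now +7 N). I'll release to a half opening and rise.

>>> {"method": "send_rows", "body": {
  "deltas": "0 0 -0.5 0 0 0 0; 0 0 0 0 0 0 0.2; 0 0 0 0 0 0 0.4; 0 0 0 0 0 0 0.5; 0 0 0 0 0 0 0.5; 0 0 -10 0 0 0 0.5; 0 0 -20 0 0 0 0.5; 0 0 -40 0 0 0 0.5; 0 0 -50 0 0 0 0.5; 0 0 -50 0 0 0 0.5"
}}

```text
time: 13.2
position: [0.4821, -0.1582, 0.2762]
tool_rot: [0.998, 0.066, 0.0, 0.0]
ft_force: [0.5, -0.2, 0.4]
grip_width: 0.0442
grip_force: 0.0
```

>>> {"method": "send_rows", "body": {
  "deltas": "-20 -50 0 0 0 0 0.5; -20 -50 0 0 0 0 0.5; -20 -50 0 0 0 0 0.5; 0 -50 0 0 0 0 0.5; 0 0 0 0 0 0 0.5; 0 0 0 0 0 0 0.5"
}}

```text
time: 13.95
position: [0.3969, 0.0317, 0.2747]
tool_rot: [0.998, 0.067, 0.001, 0.0]
ft_force: [0.2, 0.4, -0.7]
grip_width: 0.0433
grip_force: 0.0
```

```bash
python3 - <<'E'
from h import *
o=robot.get_obs(); print(o['time'],o['position'],o['ft_force'])
for n in('top','scene'):
    c=cam(n); W=np.nan_to_num(pts(c),nan=-9); cv2.imwrite(f'pics/end_{n}.png',c['image'][:,:,::-1])
    for t in('long_box_lid','short_box_lid'):
        for r in robot.cut_out(n,t)[:3]:
            p=W[r['region']]; p=p[p[:,2]>-1]; pl=p[(p[:,2]<np.median(p[:,2])+.008)]
            A=np.c_[pl[:,:2],np.ones(len(pl))]; k=np.linalg.lstsq(A,pl[:,2],rcond=None)[0]
            print(n,t,round(r['p'],2),np.round(r['box']),[np.round(v,3) for v in cv2.minAreaRect(p[:,:2].astype(np.float32))],'z',np.median(p[:,2]).round(4),p[:,2].max().round(3),'slope',k[:2].round(3))
E
```

```text
13.95 [0.39692266 0.03165739 0.27467286] [ 0.18828064  0.42712936 -0.7364375 ]
top long_box_lid 0.96 [374. 131. 414. 205.] [array([ 0.541, -0.152]), array([0.181, 0.08 ]), np.float64(7.835)] z 0.0278 0.06 slope [0. 0.]
top long_box_lid 0.93 [261. 223. 327. 273.] [array([0.346, 0.096]), array([0.18 , 0.076]), np.float64(62.916)] z 0.0059 0.52 slope [ 0.01  -0.009]
scene long_box_lid 0.92 [301. 255. 395. 302.] [array([0.346, 0.095]), array([0.176, 0.082]), np.float64(61.79)] z 0.0049 0.035 slope [-0.    -0.001]
scene long_box_lid 0.62 [360. 154. 407. 190.] [array([ 0.468, -0.092]), array([0.091, 0.237]), np.float64(19.484)] z 0.0269 0.233 slope [-0.006 -0.007]
scene short_box_lid 0.72 [276. 168. 329. 211.] [array([0.553, 0.05 ]), array([0.118, 0.079]), np.float64(11.479)] z 0.0545 0.084 slope [-0.004 -0.   ]
```

View pics/end_top.png

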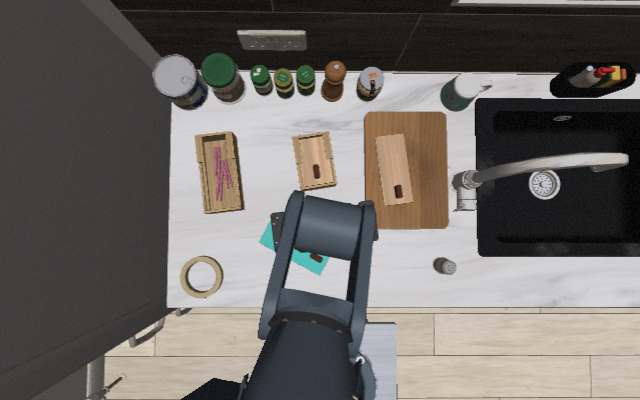

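View pics/end_scene.png

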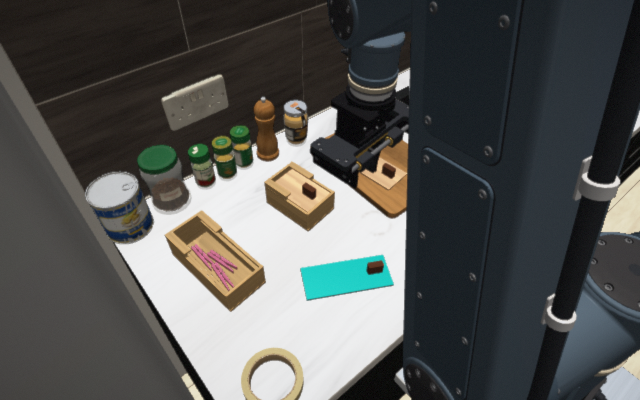

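The pictures show the lid flat, knob up, inside the board (top px 394,170; plate top at z 28 mm, slope 0). The long box is open (px 219,172), the short box is shut, and the turquoise lid hasn't moved.

```bash
python3 -c "
from rig import robot
print(robot.hand_in())"
```

```text
the job is handed in; nothing more can be done
None
```

The long box is open and its lid lies flat, knob up, on the chopping board; the short box is still shut, the turquoise lid is where it was, and the job was handed in at about 14 s with no verdict returned.

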